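# Fit the felt bob to the glass-polishing spindle and hold it home

### The job

Fit the white felt polishing bob to the spindle: lift it by its felt head out of the wooden stand, put its shaft into the hub on the blue machine, turn it until the key slips into the keyway, and keep pushing against the ejector spring until its flange is fully home on the hub. Finish still gripping the bob and holding it pressed home, so that the clamp screw can be tightened. Push firmly but do not ram it, and leave the other two arbors, the bottle and the hex key as they are.

Things in the scene. Friction and masses are not known exactly. Their poses are not given: they have to be found in the camera images.
- felt_arbor: Arbor to fit, 0.2 to 0.4 kg, rigid, axis vertical (own z up). Origin: middle of its white felt head, on the axis. Head: plain cylinder 36 mm diameter, 24 mm below to 24 mm above the origin: grip here. Below it a steel flange and a keyed shaft. It hangs by its flange in one of the stand's three 32 mm holes (which one varies). Own +x points to the key's side, marked by a red line on the flange.
- felt_seat (a point): Centre of the underside of the felt arbor's steel flange, 32 mm below the arbor's origin, axes as the arbor's. The flange is 52 mm in diameter and 8 mm thick (24 to 32 mm below the origin), so it stands out 8 mm around the foot of the head.
- felt_shaft_end (a point): Lower end of the felt arbor's shaft, 78 mm below the arbor's origin: shaft 20 mm diameter, 46 mm long below the flange, the last 5 mm tapered to 14 mm diameter.
- felt_key (a point): Foot of the felt arbor's brass key, 64 mm below the arbor's origin, 12 mm off the axis to +x. The key is 6 mm wide, reaches 14.5 mm from the axis along the arbor's +x and runs from here up to the flange; the 14 mm of shaft below it are a plain pilot without key.
- hub: Steel spindle hub on the machine's top, locked: it neither turns nor moves. Origin: centre of its underside, 52 mm below its top face; z up. Outer diameter 56 mm, bore 22 mm open to the top. Keyway 8 mm wide, reaching 16 mm from the axis along the hub's own +x, over the full height, marked by a red line on top and rim. A key rubbing on the keyway's side adds friction: turn it to the middle.
- hub_face (a point): Centre of the bore at the hub's top face, 132 mm above the bench; x points to the keyway, z up. Home: the flange's underside lies on this face, arbor +x along this x. With the key off the keyway the arbor stops 32 mm short of home, key on the face. A spring ejector in the bore meets the shaft 10 mm before home, pushes up 6 N there, 10 N at home, and lifts the arbor if it is let go.
- stand: Wooden arbor stand, fixed, 70 x 290 mm, board top 64 mm above the bench; origin under its centre, own y along the row. Three holes at y = -95, 0, +95 mm.
- spindle_unit: Blue machine housing, fixed, 200 x 180 mm, top 80 mm above the bench, on which the hub stands centrally; origin under its centre.
- cork_arbor: steel arbor as the felt one, but with a brown cork head 36 mm diameter; leave it alone. Origin at the middle of its head
- diamond_arbor: steel arbor as the felt one, but with a dark grey diamond head 32 mm diameter; leave it alone. Origin at the middle of its head
- water_bottle: Clear water bottle with blue cap, 56 mm diameter, 130 mm tall, standing on the bench; origin under its centre. Leave it alone.
- hex_key: L-shaped hex key with orange grip, about 95 x 35 mm, lying on the bench, 13 mm high. Leave it alone.

How it is judged:
By the outcome, as a careful person would: the job done as asked, in the order asked, and still so for the second after the job is handed in, while the arm keeps its last pose, push and grip.
It also fails if it takes over 45 s, if anything falls off the work surface, if the arm or the gripper's body presses on something with over 40 N, if the wrist force passes 120 N, or if a joint passes its speed limit or range.

### The arm

A 6-joint arm with a two-finger parallel gripper is mounted at the origin on the work surface. World frame = base frame: x ahead of the robot, y to its left, z up, the work surface at z = 0. Lengths are in m, angles in rad, forces in N, time in s.
With the tool pointing down it reaches from about 0.375 to 0.975 m from the base axis. Payload 3.8 kg.
Tool frame: the origin (TCP) lies between the finger pads; the fingertips stand 8 mm ahead of it and the grasp point (between the pads) lies 11 mm behind it; z points along the fingers, y is the line along which they close (so a half turn about z gives the same grasp; the last joint's range is limited). The gripper opens to 85 mm and grips with 20 to 120 N. Pads are 22 mm wide; open, the fingers measure 114 mm over their backs; the gripper's body (76 mm by 85 mm) begins 54 mm behind the grasp point. The pads swing forward as they close: fully open they stand 13 mm farther back than shut.
Start: joints at [1.073, 0.264, 1.604, -0, 1.274, -0.037], TCP at [0.3, 0.605, 0.239] pointing down, gripper open.
Joint ranges: [-2.63, 2.63], [-0.94, 2.18], [0.31, 2.57], [-1.31, 4.45], [0, 2.66], [-2.55, 2.55]. Speed limits (rad/s): [2.57, 2.57, 3.14, 3.14, 3.14, 3.14].

### API

Orientations are given as a unit quaternion [w, x, y, z].
In Python, from rig import robot gives the robot as it stands.
- The arm moves only by the tool jog_arm, never from a script. Its argument "commands" is a list of rows, each an object of numbers: "x", "y", "z": the shift along the tool's x, y, z in cm; "turn": the turn about the tool's z in rad. In form: [{"x": .., "y": .., "z": .., "turn": ..}, ...]. A call has 1 to 8 rows; each row is the pose to reach, as a shift and turn from the pose commanded when the call began, along the tool's axes at that moment; what a row does not reach only later rows make up. A row lasts 1/8 s, in which the tool goes at most 62.5 mm and 10.7 degrees, less where a joint would pass 70% of its speed; a pose out of reach is approached as far as the arm can. A call with a gripper value outside its range is refused whole. "gripper" is the gripper's target within -1 to 1 (fully open at 1, half-way at 0, shut at -1), set as the call begins (left out, the last holds). The fingers move at their own pace and stop on an object; the grip force is fixed at half the most. Time passes only in rows, so rows that repeat a pose let the fingers close. It gives the time, the measured TCP pose, the force, the opening and the grip force at its end, in the units of the state.
- robot.state(): the state, without advancing time (a new reading comes with each control period).
- robot.read_camera(name): name is "scene" or "top" or "wrist"; returns the picture (480x640x3 uint8, red, green, blue); there is no depth.
- robot.get_calibration(name): a dict with "mtx" (3x3 intrinsics, pixels), "pose" (4x4, takes a point from camera to world coordinates). Camera axes: x right, y down, z forward; pixel columns grow to the right and rows downward; lengths in m; the calibration is good to about 2 mm. A picture is of the moment at which its call begins: read the wrist's pose just before it. get_calibration takes no time and is no camera call; for the wrist camera it gives the pose at the moment of the call.
- robot.job_done(): hands the job in; it is judged then, once.
Trained networks look in the newest picture that a camera, given by its name, has taken for a name from the list of things; names that differ only in an ending like _2 or _b are one class to them, and where a whole thing is asked for, a point or a joint stands for the part that bears it (a point fixed in the world has none). Each returns a list of dicts, best first, with "score" (0 to 1); they miss things now and then, are a little off and sometimes report something else, mostly with a low value. They report only what shows in the picture. A call takes as long as a camera call.
- robot.find_in(name, camera): "bbox" ([left, top, width, height] as shares, 0 to 1, of the picture: columns of its width, rows of its height, round what is visible of it).
- robot.cut_out(name, camera): "region" (480x640 bool, what is visible of it) and "bbox" ([left, top, width, height] as shares, 0 to 1, of the picture: columns of its width, rows of its height, round what is visible of it).
- robot.spot_point(name, camera): "location" ([column, row] as shares, 0 to 1, of the picture: columns of its width, rows of its height: a listed point, or the origin of a listed thing).
The state is a dict: "t": time; "q": joint angles; "qvel": joint speeds; "joint_efforts": joint torques, N m; "tool_pos": TCP position; "tool_rot": TCP orientation; "force": force on the tool from outside, world axes, zero at the start; "torque": the same for the moment, N m; "grip_width": opening from 0.0 (shut) to 1.0 (fully open); "gripper_force": force on a finger pad.
Only numpy, scipy, OpenCV 4.12 (cv2) and the standard library are available. Lean on these libraries where they do the work, as an engineer would, in place of code of your own. Each camera call takes 0.05 s, during which the arm holds its last target. There are 200 camera calls.

## Working session

There is one attempt and no reset: what is moved stays moved. The work goes in short steps, Python scripts to look and compute and a tool call to move; the robot and the scene stay as the last step left them, time stands still between calls to the robot, and variables do not carry over. Pictures are saved under pics/ and viewed, at most 10 in all, crops included, and the job is handed in when it is done.

Besides the shell and the picture viewer there is one more tool, called after "Call:" by a JSON object that holds its "fn" and its "kwargs", one argument or row to a line. jog_arm: Moves the arm, as the interface text tells. Its arguments: {"type":"object","properties":{"commands":{"type":"array"},"gripper":{"type":"number"}},"required":["commands"]}

```bash
mkdir -p pics
cat > h.py <<'E'
import numpy as np, cv2
from rig import robot
def ray(cam,u,v,cal=None):
    c=cal or robot.get_calibration(cam); K=np.array(c["mtx"]);T=np.array(c["pose"])
    d=T[:3,:3]@np.linalg.solve(K,[u,v,1.]); return T[:3,3],d
def at_z(cam,u,v,z,cal=None):
    o,d=ray(cam,u,v,cal); return o+d*(z-o[2])/d[2]
def proj(cam,P,cal=None):
    c=cal or robot.get_calibration(cam); T=np.linalg.inv(np.array(c["pose"])); p=np.array(c["mtx"])@(T[:3,:3]@P+T[:3,3]); return p[:2]/p[2]
def snap(cam,f):
    im=np.array(robot.read_camera(cam)); cv2.imwrite("pics/"+f,im[:,:,::-1]); return im
E
python3 - <<'E'
from h import *
s=robot.state(); print(s["t"],s["tool_pos"],s["tool_rot"],s["grip_width"])
a=snap("top","top0.png"); 
for n in ["felt_arbor","felt_seat","felt_key","hub","hub_face","stand","cork_arbor","diamond_arbor"]:
    r=robot.spot_point(n,"top"); print(n,[(round(x["score"],2),np.round(np.array(x["location"])*[640,480],1)) for x in r[:2]])
snap("scene","scene0.png")
for c in("top","scene"): print(c,np.array(robot.get_calibration(c)["pose"]).round(3).tolist())
E
```

```text
0.0 [0.29978017 0.60395016 0.23792123] [-3.04172623e-04  2.28359555e-01  9.73576173e-01 -1.12067152e-03] 0.9993410912564306
felt_arbor [(0.82, array([525. , 235.3]))]
felt_seat [(0.76, array([517.9, 237.1]))]
felt_key []
hub [(0.79, array([196.5, 259.5]))]
hub_face [(0.69, array([187.7, 252.1])), (0.39, array([331.6, 338.7]))]
stand [(0.84, array([462.6, 248.3])), (0.19, array([314. , 190.2]))]
cork_arbor [(0.91, array([418.6, 243.2]))]
diamond_arbor [(0.69, array([472.1, 239.9])), (0.37, array([314. , 191.6]))]
top [[-0.017, -0.981, 0.193, 0.378], [-1.0, 0.02, 0.015, -0.005], [-0.019, -0.193, -0.981, 0.975], [0.0, 0.0, 0.0, 1.0]]
scene [[0.775, 0.442, -0.452, 0.885], [0.632, -0.529, 0.566, -0.468], [0.011, -0.724, -0.689, 0.675], [0.0, 0.0, 0.0, 1.0]]
```

View pics/top0.png

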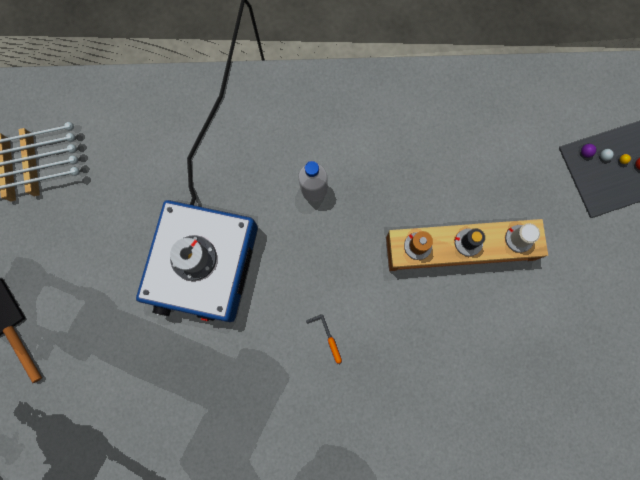

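View pics/scene0.png

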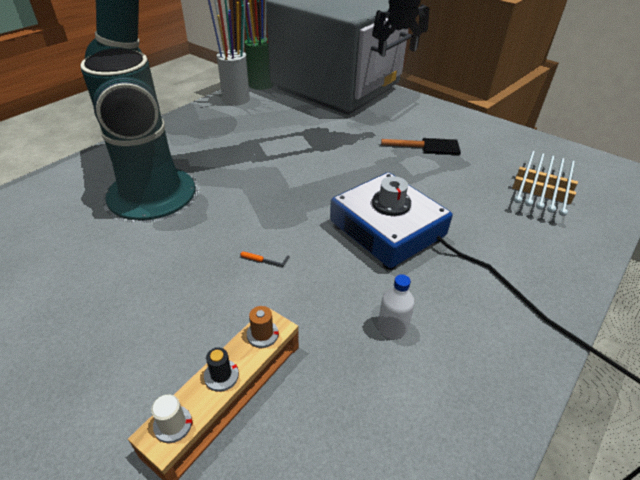

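The top view shows the felt bob in the right-hand hole of the stand at about (525,235) and the hub at about (188,252). Its red mark runs up and to the right. The scene view shows all three arbors' red marks. Next I'll measure both in crops.

Run:
```python
from h import *
a=cv2.imread("pics/top0.png"); b=cv2.imread("pics/scene0.png")
f=lambda im,x,y,w=50:cv2.resize(im[y:y+w,x:x+w],(400,400),interpolation=cv2.INTER_CUBIC)
cv2.imwrite("pics/crops.png",np.hstack([f(a,165,230),f(a,498,212)]))
print("felt top", at_z("top",525,235.3,.096), at_z("top",517.9,237.1,.064))
print("hub", at_z("top",187.7,252.1,.132), at_z("top",196.5,259.5,.08))
for n,z in [("felt_arbor",.096),("felt_seat",.064),("hub_face",.132),("hub",.08)]:
    r=robot.spot_point(n,"scene"); 
    if r: p=np.array(r[0]["location"])*[640,480]; print(n,r[0]["score"],p,at_z("scene",*p,z))
print("stand",[at_z("top",x,y,.064).round(4) for x,y in[(388,229),(544,220)]])
```

```text
felt top [ 0.55719213 -0.35905039  0.096     ] [ 0.5605314  -0.35836501  0.064     ]
hub [0.5320205  0.24483485 0.132     ] [0.52723577 0.24331874 0.08      ]
felt_arbor 0.92 [165.312 416.112] [ 0.55601739 -0.36290939  0.096     ]
felt_seat 0.92 [171.712 424.8  ] [ 0.55496601 -0.35944791  0.064     ]
hub 0.67 [391.424 203.52 ] [0.53060677 0.24951891 0.08      ]
stand [array([ 0.5813, -0.1153,  0.064 ]), array([ 0.5925, -0.4104,  0.064 ])]
```

View pics/crops.png

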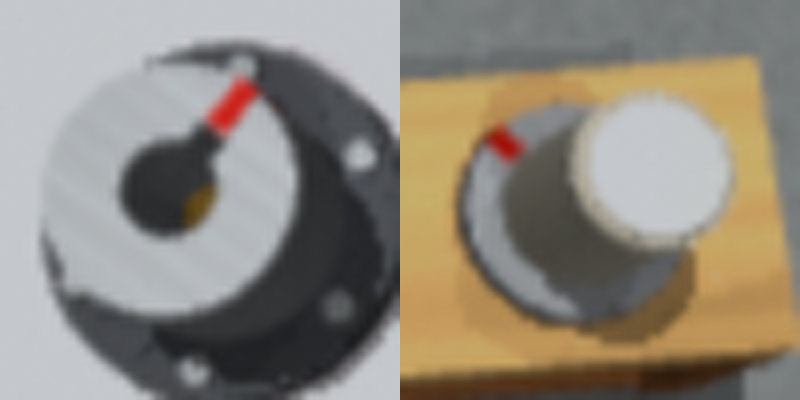

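Run:
```python
from h import *
c8=lambda x,y,ox,oy:(ox+(x+.5)/8-.5,oy+(y+.5)/8-.5)
hc=at_z("top",*c8(169,190,165,230),.132); hr=at_z("top",*c8(234,105,165,230),.132)
fc=at_z("top",*c8(254,170,498,212),.120); fr=at_z("top",*c8(105,143,498,212),.072)
print(hc,np.degrees(np.arctan2(*(hr-hc)[1::-1])))
print(fc,fr,np.degrees(np.arctan2(*(fr-fc)[1::-1])))
s=robot.state(); from scipy.spatial.transform import Rotation as R
q=s["tool_rot"]; print(R.from_quat(q,scalar_first=True).as_matrix().round(4)); print(np.array(robot.get_calibration("wrist")["pose"]).round(3),s["tool_pos"])
```

```text
[0.52993329 0.2483004  0.132     ] -36.15954926938771
[ 0.55663249 -0.35737134  0.12      ] [ 0.5738237  -0.34323009  0.072     ] 39.44023634676722
[[-8.957e-01  4.446e-01  0.000e+00]
 [ 4.446e-01  8.957e-01  1.000e-04]
 [ 0.000e+00  1.000e-04 -1.000e+00]]
[[ 0.445  0.858  0.257  0.235]
 [ 0.895 -0.427 -0.128  0.637]
 [ 0.     0.287 -0.958  0.373]
 [ 0.     0.     0.     1.   ]] [0.30013532 0.60461388 0.23931939]
```

```bash
cat >> h.py <<'E'
from scipy.spatial.transform import Rotation as R
def plan(P,yaw):
    s=robot.state(); M=R.from_quat(s["tool_rot"],scalar_first=True).as_matrix()
    y0=np.degrees(np.arctan2(M[1,0],M[0,0])); t=-((yaw-y0+180)%360-180)
    print("t",s["t"],"pos",np.round(s["tool_pos"],4),"yaw",y0.round(2),"F",np.round(s["force"],1),"w",s["grip_width"],"tilt",M[:2,2].round(4)); print("shift cm",(M.T@(np.array(P)-s["tool_pos"])*100).round(2),"turn",np.radians(t).round(4))
E
python3 - <<'E'
from h import *
plan([.5566,-.3575,.2],90)
E
```

```text
t 0.7 pos [0.3001 0.6046 0.2393] yaw 153.6 F [-0.4 -0.4  0.2] w 1.0020931313205765 tilt [0.     0.0001]
shift cm [-65.75 -74.77   3.93] turn 1.11
```

Call:
{"fn": "jog_arm", "kwargs": {
  "commands": [
    {"x":-32.9,"y":-37.4,"z":0,"turn":0.55},
    {"x":-32.9,"y":-37.4,"z":0,"turn":0.55},
    {"x":-32.9,"y":-37.4,"z":0,"turn":0.55},
    {"x":-32.9,"y":-37.4,"z":0,"turn":0.55},
    {"x":-32.9,"y":-37.4,"z":0,"turn":0.55},
    {"x":-32.9,"y":-37.4,"z":0,"turn":0.55},
    {"x":-65.7,"y":-74.8,"z":0,"turn":1.11},
    {"x":-65.7,"y":-74.8,"z":0,"turn":1.11}
  ],
  "gripper": 1
}}

```text
t: 1.7
tool_pos: [0.4292, 0.1196, 0.2398]
tool_rot: [0.001, 0.641, 0.768, 0.001]
force: [0.4, -0.3, 0.0]
grip_width: 1.005
gripper_force: 0.0
```

Run:
```python
from h import *
plan([.5566,-.3575,.2],90)
```

```text
t 1.7 pos [0.4292 0.1196 0.2398] yaw 100.27 F [ 0.4 -0.3  0. ] w 1.0050304047245338 tilt [0.0017 0.0003]
shift cm [-49.22   4.02   3.99] turn 0.1792
```

Call:
{"fn": "jog_arm", "kwargs": {
  "commands": [
    {"x":-49.2,"y":4.0,"z":4,"turn":0.18},
    {"x":-49.2,"y":4.0,"z":4,"turn":0.18},
    {"x":-49.2,"y":4.0,"z":4,"turn":0.18},
    {"x":-49.2,"y":4.0,"z":4,"turn":0.18},
    {"x":-49.2,"y":4.0,"z":4,"turn":0.18},
    {"x":-49.2,"y":4.0,"z":4,"turn":0.18},
    {"x":-49.2,"y":4.0,"z":4,"turn":0.18},
    {"x":-49.2,"y":4.0,"z":4,"turn":0.18}
  ]
}}

```text
t: 2.7
tool_pos: [0.5591, -0.3571, 0.1992]
tool_rot: [0.0, 0.706, 0.709, 0.0]
force: [1.1, 0.4, 0.4]
grip_width: 0.999
gripper_force: 0.0
```

Run:
```python
from h import *
plan([.5566,-.3575,.2],90)
cal=robot.get_calibration("wrist"); a=snap("wrist","w1.png")
r=robot.spot_point("felt_arbor","wrist"); print([(x["score"],np.array(x["location"])*[640,480]) for x in r])
for p in ([.5566,-.3575,.12],[.5566,-.3575,.072]): print(proj("wrist",np.array(p),cal))
np.save("w1.npy",cal["pose"])
```

```text
t 2.7 pos [ 0.5591 -0.3571  0.1992] yaw 90.25 F [1.1 0.4 0.4] w 0.9990609505812693 tilt [ 0.0006 -0.0002]
shift cm [-0.04 -0.25 -0.08] turn 0.0044
[(0.72, array([315.584, 237.504]))]
[317.89439807 251.76612401]
[318.50029718 230.62158417]
```

View pics/w1.png

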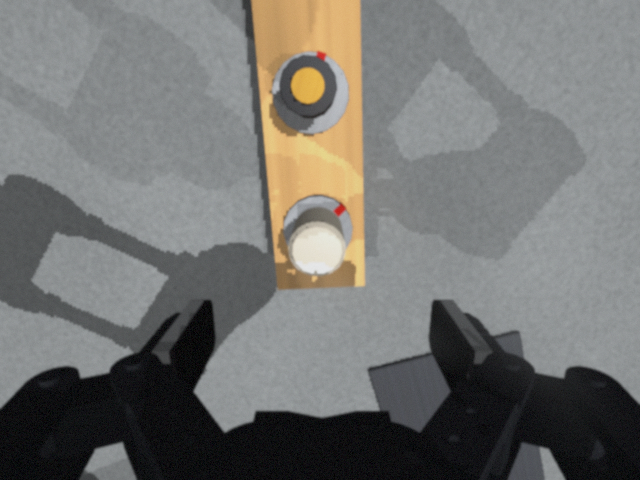

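The wrist view shows the head top at about (316.5,249.5) and the flange mark at about (340,210), next to the predicted position. I'll refine the position and key angle from this picture.

Run:
```python
from h import *
cal=robot.get_calibration("wrist"); cal["pose"]=np.load("w1.npy")
a=cv2.imread("pics/w1.png"); hsv=cv2.cvtColor(a,cv2.COLOR_BGR2HSV)
reg=robot.cut_out("felt_arbor","wrist"); print(reg[0]["score"],reg[0]["bbox"])
m=((hsv[...,0]<8)|(hsv[...,0]>172))&(hsv[...,1]>150)&(hsv[...,2]>90); m[:195]=0;m[230:]=0;m[:,:320]=0;m[:,365:]=0
y,x=np.nonzero(m); print("red",x.mean(),y.mean(),len(x))
w=((hsv[...,1]<60)&(hsv[...,2]>170)).astype(np.uint8); w[:215]=0;w[290:]=0;w[:,:280]=0;w[:,352:]=0
cs,_=cv2.findContours(w,0,2); c=max(cs,key=cv2.contourArea); (cx,cy),r=cv2.minEnclosingCircle(c); print("top",cx,cy,r)
K=np.array(cal["mtx"]); print(K[0,0]*.018/ (cal["pose"][2,3]-.12))
hc=at_z("wrist",cx,cy,.12,cal); rc=at_z("wrist",x.mean(),y.mean(),.072,cal)
print(hc,rc,np.linalg.norm((rc-hc)[:2]),np.degrees(np.arctan2(*(rc-hc)[1::-1])))
cv2.imwrite("pics/c2.png",cv2.resize(a[180:300,260:380],(600,600),interpolation=cv2.INTER_CUBIC))
```

```text
0.91 [0.4411, 0.4058, 0.1128, 0.1744]
red 339.6060606060606 209.3939393939394 66
top 323.0 248.5 33.0190315246582
31.024357800947307
[ 0.55971993 -0.35537953  0.12      ] [ 0.57190521 -0.34144265  0.072     ] 0.018512636388395173 48.83620021599424
```

View pics/c2.png

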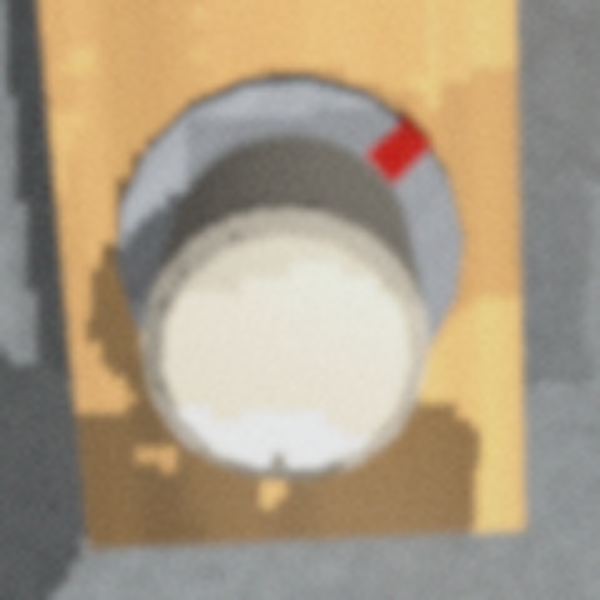

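Run:
```python
from h import *
cal=robot.get_calibration("wrist"); cal["pose"]=np.load("w1.npy")
hc=at_z("wrist",316.4,248,.12,cal); fl=at_z("wrist",317.6,228,.072,cal); rc=at_z("wrist",339.8,209.4,.072,cal)
for c in (hc,fl): print(c,np.degrees(np.arctan2(*(rc-c)[1::-1])),np.linalg.norm((rc-c)[:2]))
plan([.5558,-.3565,.089],90)
```

```text
[ 0.55568516 -0.35507142  0.12      ] 39.78625670240844 0.021291193269197282
[ 0.55593423 -0.35549605  0.072     ] 41.08813544544864 0.021377052134241945
t 2.85 pos [ 0.5585 -0.3574  0.1982] yaw 90.09 F [-0.9  0.6 -0.3] w 0.9961797728603428 tilt [-0.001   0.0004]
shift cm [ 0.09 -0.26 10.92] turn 0.0016
```

Call:
{"fn": "jog_arm", "kwargs": {
  "commands": [
    {"x":0.1,"y":-0.28,"z":1.5,"turn":0},
    {"x":0.1,"y":-0.28,"z":6,"turn":0},
    {"x":0.1,"y":-0.28,"z":9.5,"turn":0},
    {"x":0.1,"y":-0.28,"z":11,"turn":0},
    {"x":0.1,"y":-0.28,"z":11,"turn":0}
  ]
}}

```text
t: 3.48
tool_pos: [0.555, -0.3521, 0.0881]
tool_rot: [-0.001, 0.705, 0.709, -0.0]
force: [-0.4, 0.4, -0.8]
grip_width: 1.001
gripper_force: 0.0
```

Call:
{"fn": "jog_arm", "kwargs": {
  "commands": [
    {"x":0},
    {"x":0},
    {"x":0},
    {"x":0},
    {"x":0},
    {"x":0}
  ],
  "gripper": -1
}}

```text
invalid input
```

Run:
```python
from h import *
plan([.5558,-.3557,.089],90)
robot.read_camera("wrist"); plan([.5558,-.3557,.089],90)
```

```text
t 3.475 pos [ 0.555  -0.3521  0.0881] yaw 90.35 F [-0.4  0.4 -0.8] w 1.0008070085778482 tilt [-0.0022  0.0016]
shift cm [-0.36  0.08 -0.09] turn 0.0062
t 3.525 pos [ 0.5561 -0.3531  0.0898] yaw 90.34 F [-0.2 -0.1  0.5] w 0.9985735563489748 tilt [ 0.0002 -0.0001]
shift cm [-0.26 -0.03  0.08] turn 0.0059
```

Call:
{"fn": "jog_arm", "kwargs": {
  "commands": [
    {"x":-0.28,"y":0,"z":0,"turn":0},
    {"x":-0.28,"y":0,"z":0,"turn":0}
  ]
}}

```text
t: 3.78
tool_pos: [0.557, -0.3576, 0.0912]
tool_rot: [0.002, 0.705, 0.709, 0.0]
force: [0.6, 0.5, 1.3]
grip_width: 1.003
gripper_force: 0.0
```

Call:
{"fn": "jog_arm", "kwargs": {
  "commands": [
    {"x":0,"y":0,"z":0,"turn":0},
    {"x":0,"y":0,"z":0,"turn":0},
    {"x":0,"y":0,"z":0,"turn":0},
    {"x":0,"y":0,"z":0,"turn":0},
    {"x":0,"y":0,"z":0,"turn":0},
    {"x":0,"y":0,"z":0,"turn":0}
  ],
  "gripper": -1
}}

```text
t: 4.53
tool_pos: [0.5562, -0.3568, 0.0896]
tool_rot: [0.0, 0.705, 0.709, 0.0]
force: [-0.8, -0.3, 1.7]
grip_width: 0.411
gripper_force: 60.2
```

Run:
```python
from h import *
P=[.5558,-.3557,.089]
for i in range(4): robot.read_camera("wrist"); plan(P,90)
s=robot.state();print(s["gripper_force"],s["grip_width"],s["q"])
```

```text
t 4.575 pos [ 0.5562 -0.3568  0.0896] yaw 90.29 F [ 0.6 -0.9  2.9] w 0.41284368396034365 tilt [ 0.0007 -0.0004]
shift cm [ 0.11 -0.04  0.06] turn 0.005
t 4.625 pos [ 0.5562 -0.3568  0.0896] yaw 90.29 F [0.1 0.1 2.1] w 0.4077795235150619 tilt [ 0.0007 -0.0004]
shift cm [ 0.11 -0.04  0.06] turn 0.005
t 4.675 pos [ 0.5562 -0.3568  0.0896] yaw 90.29 F [0.5 0.1 1.9] w 0.40398961617241325 tilt [ 0.0006 -0.0004]
shift cm [ 0.11 -0.04  0.06] turn 0.005
t 4.725 pos [ 0.5562 -0.3568  0.0896] yaw 90.29 F [ 0.9 -0.8  3. ] w 0.4053531835037078 tilt [ 0.0006 -0.0004]
shift cm [ 0.11 -0.04  0.06] turn 0.005
60.16673400532454 0.4053531835037078 [-6.08073844e-01  3.60976695e-01  1.76894862e+00  9.51005174e-06
  1.01092046e+00 -6.13075150e-01]
```

Call:
{"fn": "jog_arm", "kwargs": {
  "commands": [
    {"x":0,"y":0,"z":-2,"turn":0},
    {"x":0,"y":0,"z":-6,"turn":0},
    {"x":0,"y":0,"z":-11,"turn":0},
    {"x":0,"y":0,"z":-16,"turn":0},
    {"x":0,"y":0,"z":-18,"turn":0},
    {"x":0,"y":0,"z":-18,"turn":0}
  ]
}}

```text
t: 5.48
tool_pos: [0.5563, -0.3569, 0.2708]
tool_rot: [0.001, 0.705, 0.709, 0.0]
force: [-0.4, -1.4, -3.2]
grip_width: 0.406
gripper_force: 60.3
```

Run:
```python
from h import *
# key at 40.2 with yaw 90.3 -> offset -50.1 ; hub key -36.2 -> yaw 13.9
plan([.530,.2475,.27],13.9)
```

```text
t 5.475 pos [ 0.5563 -0.3569  0.2708] yaw 90.29 F [-0.4 -1.4 -3.2] w 0.4063446486365622 tilt [ 0.0021 -0.0015]
shift cm [ 6.045e+01 -2.330e+00 -2.000e-02] turn 1.3332
```

Call:
{"fn": "jog_arm", "kwargs": {
  "commands": [
    {"x":3,"y":-0.1,"z":0,"turn":0.08},
    {"x":8,"y":-0.3,"z":0,"turn":0.2},
    {"x":13,"y":-0.5,"z":0,"turn":0.32},
    {"x":18,"y":-0.7,"z":0,"turn":0.44},
    {"x":23,"y":-0.9,"z":0,"turn":0.56},
    {"x":28,"y":-1.1,"z":0,"turn":0.68},
    {"x":33,"y":-1.3,"z":0,"turn":0.8},
    {"x":36,"y":-1.4,"z":0,"turn":0.88}
  ]
}}

```text
t: 6.48
tool_pos: [0.5376, 0.0057, 0.2654]
tool_rot: [-0.001, 0.94, 0.34, -0.003]
force: [-0.1, -0.6, -3.4]
grip_width: 0.41
gripper_force: 60.3
```

Run:
```python
from h import *
plan([.530,.2475,.27],13.9)
```

```text
t 6.475 pos [0.5376 0.0057 0.2654] yaw 39.79 F [-0.1 -0.6 -3.4] w 0.4101805033887006 tilt [-0.0065  0.0007]
shift cm [ 14.89 -19.07  -0.44] turn 0.4519
```

Call:
{"fn": "jog_arm", "kwargs": {
  "commands": [
    {"x":3.2,"y":-4.1,"z":0,"turn":0.1},
    {"x":6.4,"y":-8.2,"z":0,"turn":0.2},
    {"x":9.6,"y":-12.3,"z":0,"turn":0.3},
    {"x":12.8,"y":-16.4,"z":0,"turn":0.4},
    {"x":14.9,"y":-19.0,"z":0,"turn":0.452},
    {"x":14.9,"y":-19.0,"z":0,"turn":0.452},
    {"x":14.9,"y":-19.0,"z":0,"turn":0.452}
  ]
}}

```text
t: 7.35
tool_pos: [0.5313, 0.2439, 0.2664]
tool_rot: [0.001, 0.993, 0.122, -0.002]
force: [-0.7, -0.5, -2.9]
grip_width: 0.408
gripper_force: 60.6
```

Run:
```python
from h import *
plan([.530,.2475,.27],13.9)
cal=robot.get_calibration("wrist"); a=snap("wrist","w2.png"); np.save("w2.npy",cal["pose"])
print("hub",proj("wrist",np.array([.53,.248,.132]),cal)); t=np.array(robot.state()["tool_pos"]); print("shaft",proj("wrist",t-[0,0,.071],cal))
for n in ["hub_face","felt_shaft_end","felt_key"]:
    r=robot.spot_point(n,"wrist"); print(n,[(round(x["score"],2),np.array(x["location"])*[640,480]) for x in r[:2]])
snap("top","top2.png")
```

```text
t 7.35 pos [0.5313 0.2439 0.2664] yaw 14.02 F [-0.7 -0.5 -2.9] w 0.4076171651608798 tilt [-0.0044 -0.0025]
shift cm [-0.04 -0.38 -0.36] turn 0.0021
hub [315.49085813 227.35683709]
shaft [321.88109857 255.31735301]
hub_face [(0.87, array([314.688, 228.48 ]))]
felt_shaft_end []
felt_key []
```

View pics/w2.png

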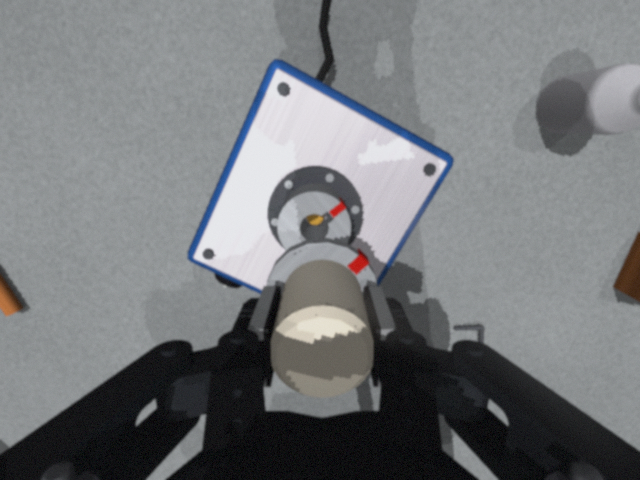

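The wrist view shows the bob gripped, its head top at about (322,350) and its flange mark at about (358,262). The hub bore is at about (315,228) with its mark at about (337,209). I'll measure the alignment from an enlarged crop.

Run:
```python
from h import *
a=cv2.imread("pics/w2.png")
cv2.imwrite("pics/c3.png",cv2.resize(a[160:410,250:390],None,fx=2.4*1.0,fy=2.4,interpolation=cv2.INTER_CUBIC))
b=cv2.resize(a[170:290,250:390],None,fx=5,fy=5,interpolation=cv2.INTER_CUBIC); cv2.imwrite("pics/c4.png",b)
hsv=cv2.cvtColor(a,cv2.COLOR_BGR2HSV); m=((hsv[...,0]<8)|(hsv[...,0]>172))&(hsv[...,1]>140)&(hsv[...,2]>90)
n,l,st,ce=cv2.connectedComponentsWithStats(m.astype(np.uint8))
red=[ce[i] for i in range(1,n) if st[i,4]>15 and 300<ce[i][0]<400]; print(red)
cal=robot.get_calibration("wrist"); cal["pose"]=np.load("w2.npy"); T=cal["pose"]
s=robot.state(); tz=.2685; print(s["tool_pos"])
hubm=min(red,key=lambda c:c[1]); flm=max(red,key=lambda c:c[1])
hm=at_z("wrist",*hubm,.132,cal); 
for u in [(314.7,227.4),(315,228.4)]:
    hc=at_z("wrist",*u,.132,cal); print("hub",hc,np.degrees(np.arctan2(*(hm-hc)[1::-1])),np.linalg.norm((hm-hc)[:2]))
fm=at_z("wrist",*flm,tz-.017,cal); ht=at_z("wrist",322.5,350,tz+.031,cal); print("head",ht,"mark",fm,np.degrees(np.arctan2(*(fm-ht)[1::-1])),np.linalg.norm((fm-ht)[:2]))
```

```text
[array([338.05504587, 208.49541284]), array([358.62666667, 263.01333333])]
[0.53272062 0.24362635 0.26901121]
hub [0.52982272 0.24857277 0.132     ] -36.15211944837508 0.022780866803450484
hub [0.52911434 0.24816676 0.132     ] -34.304162133013165 0.023125361588214998
head [0.53717082 0.24491833 0.2995    ] mark [0.55144515 0.23225576 0.2515    ] -41.57582172517146 0.019081334117169137
```

View pics/c4.png

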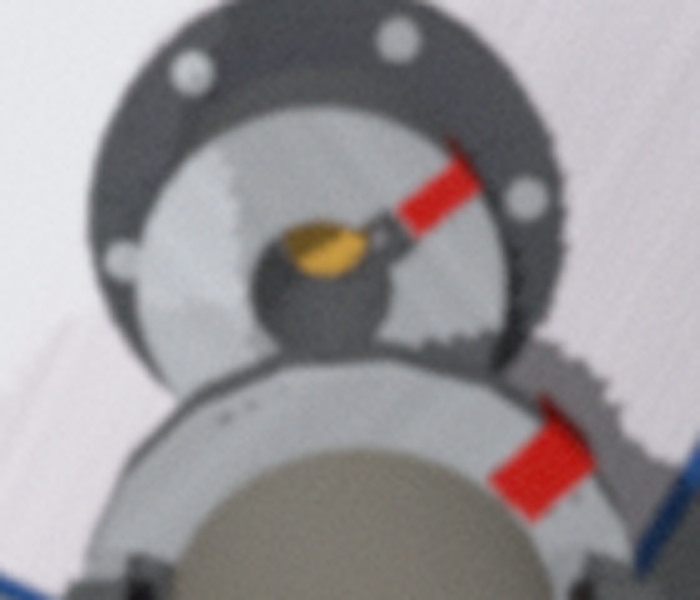

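View pics/c3.png

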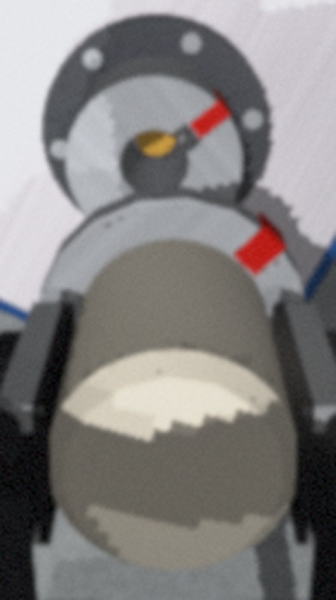

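Run:
```python
from h import *
cal0=np.load("w2.npy"); cal=robot.get_calibration("wrist"); print((cal["pose"]-cal0)[:3,3]); 
M=R.from_quat(robot.state()["tool_rot"],scalar_first=True).as_matrix()
for i in range(3): robot.read_camera("wrist"); plan([.5300,.2487,.27],13.9)
cal["pose"]=cal0; C=cal0[:3,3]; 
# TCP at picture time, via fixed camera offset from the first picture state
t=np.array([.5313,.2439,.2664])
rel=lambda P:(M.T@(P-t)*1000).round(1)
print("cam",rel(C))
for tz in (.2664,.2695):
    print("far top edge",rel(at_z("wrist",318,241.9,tz-.017,cal)),"low edge",rel(at_z("wrist",318,239.6,tz-.025,cal)))
    print("mark",rel(at_z("wrist",358.2,262.6,tz-.017,cal)),"headtop L/R/T/B",*[rel(at_z("wrist",u,v,tz+.031,cal)) for u,v in[(270.6,350),(373.5,350),(322,304.3),(322,397)]])
print("hub",rel(at_z("wrist",314,227.2,.132,cal)))
```

```text
[ 0.00088835 -0.00069504  0.00294776]
t 7.65 pos [0.5328 0.2438 0.2692] yaw 13.89 F [ 0.3 -0.8 -3. ] w 0.4035148316276158 tilt [-0.0001 -0.0001]
shift cm [-0.15 -0.55 -0.08] turn -0.0001
t 7.7 pos [0.5329 0.2439 0.2694] yaw 13.9 F [ 0.6 -0.4 -1.9] w 0.4049729281291391 tilt [0.0002 0.    ]
shift cm [-0.16 -0.53 -0.06] turn 0.0001
t 7.75 pos [0.5329 0.244  0.2695] yaw 13.91 F [ 0.4 -0.  -2.8] w 0.40862392129981095 tilt [0.0003 0.0001]
shift cm [-0.17 -0.52 -0.05] turn 0.0003
cam [  73.4   -0.  -133. ]
far top edge [25.6 -1.4 17. ] low edge [24.2 -1.5 25. ]
mark [16.2 16.2 17. ] headtop L/R/T/B [  4.5 -16.2 -31. ] [  4.5  16.8 -31. ] [ 20.8   0.2 -31. ] [-13.7   0.3 -31. ]
far top edge [26.6 -1.4 13.9] low edge [25.1 -1.4 21.9]
mark [17.3 15.8 13.9] headtop L/R/T/B [  6.6 -15.7 -34.1] [  6.6  16.3 -34.1] [ 22.4   0.2 -34.1] [-11.    0.3 -34.1]
hub [-1.000e-01 -5.400e+00  1.344e+02]
```

Run:
```python
from h import *
t=np.array(robot.state()["tool_pos"]); snap("scene","s2.png")
for n,o in [("felt_arbor",.007),("felt_seat",-.025),("felt_shaft_end",-.071),("felt_key",-.057)]:
    r=robot.spot_point(n,"scene"); e=proj("scene",t+[0,0,o]); print(n,"exp",e.round(1),[(round(x["score"],2),(np.array(x["location"])*[640,480]).round(1)) for x in r[:1]])
r=robot.cut_out("felt_arbor","scene")[0]["region"]; a=cv2.imread("pics/s2.png")
x0,x1,y0,y1=330,470,90,230
ys,xs=np.nonzero(r); print(xs.min(),xs.max(),ys.min(),ys.max())
for y in range(ys.min(),ys.max()+1,2): q=xs[ys==y]; print(y,q.min(),q.max(),end="; ")
cx,cy=int(xs.mean()),int(ys.mean()); cv2.imwrite("pics/c5.png",cv2.resize(a[cy-50:cy+70,cx-60:cx+60],(600,600),interpolation=cv2.INTER_CUBIC)); print(cx-60,cy-50)
```

```text
felt_arbor exp [405.  120.2] [(0.95, array([402.6, 121.6]))]
felt_seat exp [402.4 135.8] [(0.9, array([401.2, 139.2]))]
felt_shaft_end exp [398.9 157. ] [(0.64, array([400.9, 156.4]))]
felt_key exp [400.  150.7] [(0.66, array([403. , 153.3]))]
388 417 108 160
108 413 414; 110 412 415; 112 411 416; 114 411 415; 116 410 415; 118 410 415; 120 409 414; 122 409 414; 124 395 414; 126 393 413; 128 390 414; 130 389 415; 132 388 416; 134 388 417; 136 388 417; 138 389 416; 140 391 415; 142 394 413; 144 396 408; 146 396 405; 148 395 405; 150 395 405; 152 394 405; 154 394 404; 156 394 404; 158 395 403; 160 398 400; 343 86
```

View pics/c5.png

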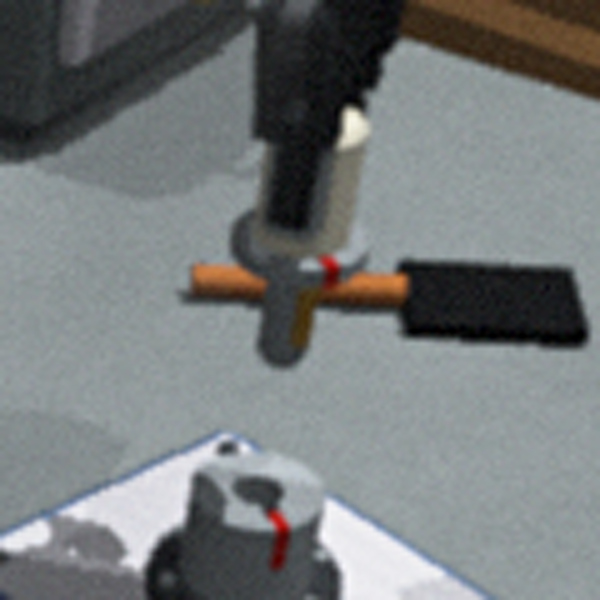

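The scene view shows the shaft vertical with its end at about (399.5,157), as predicted. I'll correct sideways and go down to the bore.

Call:
{"fn": "jog_arm", "kwargs": {
  "commands": [
    {"x":-0.15,"y":-0.53,"z":0.5,"turn":0},
    {"x":-0.15,"y":-0.53,"z":3,"turn":0},
    {"x":-0.15,"y":-0.53,"z":5,"turn":0},
    {"x":-0.15,"y":-0.53,"z":6,"turn":0},
    {"x":-0.15,"y":-0.53,"z":6.4,"turn":0},
    {"x":-0.15,"y":-0.53,"z":6.8,"turn":0},
    {"x":-0.15,"y":-0.53,"z":7.1,"turn":0},
    {"x":-0.15,"y":-0.53,"z":7.1,"turn":0}
  ]
}}

```text
t: 9.05
tool_pos: [0.5301, 0.2494, 0.1985]
tool_rot: [-0.0, 0.993, 0.122, 0.0]
force: [-0.6, 1.0, -3.7]
grip_width: 0.406
gripper_force: 60.7
```

Run:
```python
from h import *
for i in range(2): robot.read_camera("wrist"); plan([.5300,.2487,.19],13.9)
```

```text
t 9.1 pos [0.5301 0.2495 0.1986] yaw 13.96 F [-0.3 -0.2 -2.5] w 0.4059284216856709 tilt [0.0006 0.0002]
shift cm [-0.03  0.07  0.86] turn 0.0011
t 9.15 pos [0.5302 0.2495 0.1987] yaw 13.97 F [-0.8  0.3 -2.4] w 0.4067745532937845 tilt [0.0006 0.0003]
shift cm [-0.04  0.07  0.87] turn 0.0011
```

Call:
{"fn": "jog_arm", "kwargs": {
  "commands": [
    {"x":0,"y":0.05,"z":0.2,"turn":0},
    {"x":0,"y":0.05,"z":0.4,"turn":0},
    {"x":0,"y":0.05,"z":0.6,"turn":0},
    {"x":0,"y":0.05,"z":0.7,"turn":0},
    {"x":0,"y":0.05,"z":0.7,"turn":0}
  ]
}}

```text
t: 9.78
tool_pos: [0.53, 0.2489, 0.1911]
tool_rot: [0.0, 0.993, 0.122, -0.0]
force: [-0.1, -0.3, -2.9]
grip_width: 0.407
gripper_force: 60.7
```

Call:
{"fn": "jog_arm", "kwargs": {
  "commands": [
    {"x":0,"y":0,"z":0.1,"turn":0},
    {"x":0,"y":0,"z":0.2,"turn":0},
    {"x":0,"y":0,"z":0.3,"turn":0},
    {"x":0,"y":0,"z":0.4,"turn":0},
    {"x":0,"y":0,"z":0.5,"turn":0},
    {"x":0,"y":0,"z":0.5,"turn":0}
  ]
}}

```text
t: 10.52
tool_pos: [0.53, 0.2489, 0.1861]
tool_rot: [0.0, 0.993, 0.122, -0.0]
force: [-0.3, -0.0, -2.8]
grip_width: 0.403
gripper_force: 60.7
```

Call:
{"fn": "jog_arm", "kwargs": {
  "commands": [
    {"x":0,"y":0,"z":0.2,"turn":0},
    {"x":0,"y":0,"z":0.4,"turn":0},
    {"x":0,"y":0,"z":0.6,"turn":0},
    {"x":0,"y":0,"z":0.8,"turn":0},
    {"x":0,"y":0,"z":0.8,"turn":0}
  ]
}}

```text
t: 11.15
tool_pos: [0.5299, 0.2489, 0.178]
tool_rot: [0.0, 0.993, 0.122, -0.0]
force: [-0.6, -0.0, -3.2]
grip_width: 0.405
gripper_force: 60.7
```

Run:
```python
from h import *
plan([.53,.2489,.155],13.9); print(robot.state()["torque"])
```

```text
t 11.15 pos [0.5299 0.2489 0.178 ] yaw 13.97 F [-0.6 -0.  -3.2] w 0.40467165006964895 tilt [-0.0005 -0.0002]
shift cm [ 0.02 -0.    2.3 ] turn 0.0012
[ 0.04159088  0.04886132 -0.01610882]
```

Call:
{"fn": "jog_arm", "kwargs": {
  "commands": [
    {"x":0,"y":0,"z":0.2,"turn":0},
    {"x":0,"y":0,"z":0.5,"turn":0},
    {"x":0,"y":0,"z":0.8,"turn":0},
    {"x":0,"y":0,"z":1.1,"turn":0},
    {"x":0,"y":0,"z":1.3,"turn":0},
    {"x":0,"y":0,"z":1.5,"turn":0},
    {"x":0,"y":0,"z":1.5,"turn":0}
  ]
}}

```text
t: 12.02
tool_pos: [0.5303, 0.249, 0.1639]
tool_rot: [-0.0, 0.993, 0.122, 0.0]
force: [-1.9, -0.9, 4.2]
grip_width: 0.401
gripper_force: 61.1
```

Run:
```python
from h import *
plan([.53,.2489,.157],13.9); print(robot.state()["torque"])
```

```text
t 12.025 pos [0.5303 0.249  0.1639] yaw 13.97 F [-1.9 -0.9  4.2] w 0.4011108027704033 tilt [0.0007 0.0003]
shift cm [-0.03  0.    0.69] turn 0.0012
[-0.23519183  0.3763856  -0.03066286]
```

Call:
{"fn": "jog_arm", "kwargs": {
  "commands": [
    {"x":0,"y":0,"z":0.15,"turn":0},
    {"x":0,"y":0,"z":0.3,"turn":0},
    {"x":0,"y":0,"z":0.45,"turn":0},
    {"x":0,"y":0,"z":0.55,"turn":0},
    {"x":0,"y":0,"z":0.65,"turn":0},
    {"x":0,"y":0,"z":0.65,"turn":0}
  ]
}}

```text
t: 12.78
tool_pos: [0.5304, 0.2491, 0.1578]
tool_rot: [-0.0, 0.993, 0.122, 0.0]
force: [-2.5, -1.3, 6.8]
grip_width: 0.406
gripper_force: 61.3
```

Call:
{"fn": "jog_arm", "kwargs": {
  "commands": [
    {"x":0,"y":0,"z":0.05,"turn":0},
    {"x":0,"y":0,"z":0.1,"turn":0},
    {"x":0,"y":0,"z":0.15,"turn":0},
    {"x":0,"y":0,"z":0.2,"turn":0},
    {"x":0,"y":0,"z":0.2,"turn":0}
  ]
}}

```text
t: 13.4
tool_pos: [0.5305, 0.2491, 0.1576]
tool_rot: [-0.0, 0.993, 0.122, 0.001]
force: [-6.7, -4.0, 15.1]
grip_width: 0.405
gripper_force: 62.2
```

Call:
{"fn": "jog_arm", "kwargs": {
  "commands": [
    {"x":0,"y":0,"z":0.05,"turn":0},
    {"x":0,"y":0,"z":0.1,"turn":0},
    {"x":0,"y":0,"z":0.15,"turn":0},
    {"x":0,"y":0,"z":0.15,"turn":0},
    {"x":0,"y":0,"z":0.15,"turn":0}
  ]
}}

```text
t: 14.02
tool_pos: [0.5305, 0.2491, 0.1576]
tool_rot: [-0.0, 0.993, 0.122, 0.001]
force: [-10.0, -4.7, 22.1]
grip_width: 0.407
gripper_force: 62.9
```

Run:
```python
from h import *
a=snap("scene","s3.png"); plan([.53,.2489,.157],13.9); s=robot.state(); print(s["torque"])
cv2.imwrite("pics/c6.png",cv2.resize(a[120:240,340:460,::-1],(600,600),interpolation=cv2.INTER_CUBIC))
```

```text
t 14.075 pos [0.5305 0.2491 0.1576] yaw 13.97 F [-8.5 -4.5 22.7] w 0.4076788438058615 tilt [0.0016 0.0006]
shift cm [-0.05  0.01  0.06] turn 0.0011
[-0.74283816  1.70634123 -0.02811403]
```

View pics/c6.png

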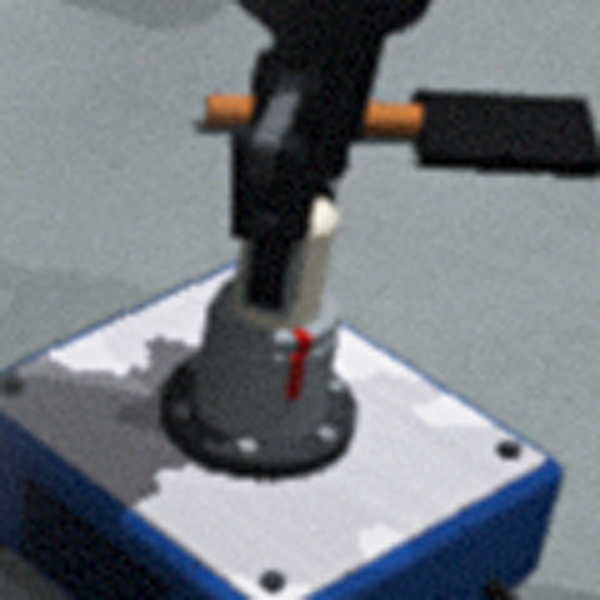

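The scene view shows the flange flat on the hub with the two red marks in line at about (400,188). The arm is holding with about 22 N, so I'm handing in.

```bash
python3 -c "
from rig import robot
print(robot.job_done())"
```

```text
the job is handed in; nothing more can be done
None
```

The felt bob is in the hub with its key in the keyway and its flange home on the face; I handed it in at about 14 s with the arm still gripping it and pressing down with about 22 N.

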